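# File the round tea tins into the counter rack

## Robot

A 6-joint arm with a two-finger parallel gripper is mounted at the origin on the work surface. World frame = base frame: x ahead of the robot, y to its left, z up, the work surface at z = 0. Lengths are in m, angles in rad, forces in N, time in s.
With the tool pointing down it reaches from about 0.225 to 0.875 m from the base axis. Payload 3.4 kg.
Tool frame: the origin (TCP) lies between the finger pads; the fingertips stand 19 mm ahead of it and the grasp point (between the pads) is the TCP; z points along the fingers, y is the line along which they close (so a half turn about z gives the same grasp; the last joint's range is limited). The gripper opens to 85 mm and grips with 20 to 120 N. Pads are 22 mm wide; open, the fingers measure 114 mm over their backs; the gripper's body (76 mm by 85 mm) begins 54 mm behind the grasp point. The pads swing forward as they close: fully open they stand 13 mm farther back than shut.
Start: joints at [-0.121, 0.276, 1.505, -0, 1.361, -0.121], TCP at [0.575, -0, 0.25] pointing down, gripper open.
Joint ranges: [-2.89, 2.89], [-0.75, 2.08], [0.22, 2.7], [-1.18, 4.32], [0.11, 2.71], [-2.7, 2.7]. Speed limits (rad/s): [2.57, 2.57, 3.14, 3.14, 3.14, 3.14].

## Interface

Orientations are given as a unit quaternion [w, x, y, z].
In Python, from rig import get_state, imaging, ticket gives the robot as it stands. The module is installed in compiled form; this text tells all that it offers.
- The arm moves only by the shell command python3 -m inch 'ROWS' [FORCE]. ROWS is JSON, a list of rows, each an object with "claw": the opening, from -1 (shut) to 1 (fully open); "travel": the shift along the world's x, y, z in units of 200 mm (1.0 is 200 mm), a list of three; "turn": the turn about the world's z in units of 180 degrees (1.0 is 180 degrees). A call has 1 to 5 rows; each row is the pose to reach, as a shift and turn from the pose commanded when the call began, turning the shorter way round; what a row does not reach only later rows make up. A row lasts 1/10 s, in which the tool goes at most 50 mm and 8.59 degrees, less where a joint would pass 70% of its speed; a pose out of reach is approached as far as the arm can. A call with a number of a shift or a turn outside -1 to 1 is refused whole. A call with a gripper value outside its range is refused whole. The fingers move at their own pace and stop on an object; FORCE is the grip in N (left out, the last holds). Time passes only in rows, so rows that repeat a pose let the fingers close. It gives the time, the measured TCP pose, the force, the opening and the grip force at its end, in the units of the state.
- get_state(): the state, without advancing time (a new reading comes with each control period).
- imaging.get_image(name): name is "scene" or "side" or "wrist"; returns the picture (384x512x3 uint8, red, green, blue); there is no depth.
- imaging.camera_params(name): a dict with "camera_matrix" (3x3 intrinsics, pixels), "cam_to_world" (4x4, takes a point from camera to world coordinates); the wrist camera has in their place "T_tool_cam" (4x4, takes a point from camera to tool coordinates, whose origin is the TCP and whose axes are the flange's). Camera axes: x right, y down, z forward; pixel columns grow to the right and rows downward; lengths in m; the calibration is good to about 2 mm. A picture is of the moment at which its call begins: read the wrist's pose just before it. camera_params takes no time and is no camera call.
- ticket.sign_off(): hands the job in; it is judged then, once.
The state is a dict: "clock": time; "qpos": joint angles; "qd": joint speeds; "effort": joint torques, N m; "position": TCP position; "ee_rot": TCP orientation; "contact_force": force on the tool from outside, world axes, zero at the start; "moment": the same for the moment, N m; "width": finger opening in m; "gripper_force": force on a finger pad.
Only numpy, scipy, OpenCV 4.12 (cv2) and the standard library are available. Lean on these libraries where they do the work, as an engineer would, in place of code of your own. Each camera call takes 0.05 s, during which the arm holds its last target. There are 200 camera calls.

## Task

Tidy the two round tea tins into the wooden rail rack on the tea counter: push the tall round tin in through the flared mouth, between the rails, right up to the end stop, and then, with that one home, push the short round tin in right up behind it. Keep the tins upright and slide them along the counter, never lifting them, and leave the square tin where it stands.

Things in the scene. Friction and masses are not known exactly. Their poses are not given: they have to be found in the camera images.
- tall_tin_center (a point): lidded round tea tin of plain brushed metal, standing upright, 60 mm in diameter and 80 mm tall, loose on the counter, about 0.16 kg. This point is its centre, 40 mm above its underside; z is its upright axis. It is the taller of the two round tins; it starts in any of three spots before the rack's mouth, the other two taken by the short round tin and the square tin.
- short_tin_center (a point): lidded round tea tin of plain brushed metal, standing upright, 60 mm in diameter and 50 mm tall, loose on the counter, about 0.12 kg. This point is its centre, 25 mm above its underside; z is its upright axis. It is the lower of the two round tins.
- square_tin_center (a point): bystander: lidded square tea tin of the same metal, 56 x 56 mm and 66 mm tall, standing loose; not to be moved. This point is its centre, 33 mm above its underside.
- lane_mouth (a point): wooden rack fixed to the counter, opening roughly to the robot's right: two straight rails 76 mm apart inside, 150 mm long, 14 mm high, no floor, an end stop, and a mouth flaring to 125 mm. This point is on the counter, mid-lane where the straight part begins; x points along the lane to the stop's face at x = 150 mm, z up. Flare tips: x = -36 mm. Tins home have centres at x = 120 and 60 mm.
There are look-alikes about, which are no part of the job. Leave any turquoise look-alike of the part that bears tall_tin_center alone. Leave any turquoise look-alike of the part that bears short_tin_center alone.

How it is judged:
By the outcome, as a careful person would: the job done as asked, in the order asked, and still so for the second after the job is handed in, with the robot touching nothing.
It also fails if it takes over 69 s, if anything falls off the work surface, if the arm or the gripper's body presses on something with over 40 N, if the wrist force passes 120 N, or if a joint passes its speed limit or range.

## Working session

There is one attempt and no reset: what is moved stays moved. The work goes in short steps, Python scripts to look and compute and a shell command to move; the robot and the scene stay as the last step left them, time stands still between calls to the robot, and variables do not carry over. Pictures are saved under pics/ and viewed, at most 10 in all, crops included, and the job is handed in when it is done.

```bash
mkdir -p pics; python3 - <<'E'
from rig import get_state, imaging
import cv2,numpy as np
for n in("scene","side"):
    im=imaging.get_image(n);cv2.imwrite(f"pics/{n}0.png",im[:,:,::-1])
    p=imaging.camera_params(n);print(n,np.round(p["camera_matrix"],1).tolist(),np.round(p["cam_to_world"],3).tolist())
p=imaging.camera_params("wrist");print(np.round(p["T_tool_cam"],3).tolist())
print(get_state())
E
```

```text
scene [[375.7, 0.0, 255.9], [0.0, 375.7, 192.3], [0.0, 0.0, 1.0]] [[0.085, 0.626, -0.776, 1.104], [0.996, -0.053, 0.067, -0.109], [0.001, -0.778, -0.628, 0.493], [0.0, 0.0, 0.0, 1.0]]
side [[442.8, 0.0, 260.8], [0.0, 442.8, 193.3], [0.0, 0.0, 1.0]] [[0.996, -0.074, 0.058, 0.559], [-0.092, -0.651, 0.754, -0.693], [-0.018, -0.756, -0.655, 0.587], [0.0, 0.0, 0.0, 1.0]]
[[-0.0, -0.961, -0.278, 0.07], [1.0, -0.0, 0.0, -0.001], [-0.0, -0.278, 0.961, -0.123], [0.0, 0.0, 0.0, 1.0]]
{'clock': 0.1, 'qpos': array([-1.21001431e-01,  2.76537228e-01,  1.50603712e+00, -3.00333404e-05,
        1.36069519e+00, -1.20981554e-01]), 'qd': array([ 0.00076164, -0.00153767, -0.0035152 ,  0.00062317,  0.00059326,
        0.00015155]), 'effort': array([ 1.55745878e-03, -4.17697620e+01, -2.46405226e+01, -1.74112388e-04,
        5.80947395e-03,  2.85749664e-07]), 'position': array([5.74546868e-01, 3.86640141e-05, 2.49510876e-01]), 'ee_rot': array([-6.51034213e-04,  7.07111337e-01,  7.07101728e-01, -5.28534862e-04]), 'contact_force': array([0.39054092, 0.58350701, 0.01229257]), 'moment': array([0.02145822, 0.00812356, 0.0203718 ]), 'gripper_force': 0.0, 'width': 0.08529697273098907}
```

View pics/scene0.png

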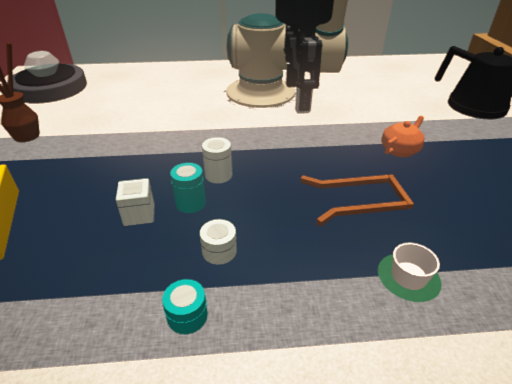

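View pics/side0.png

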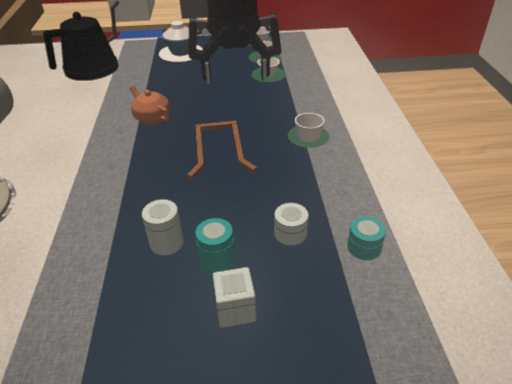

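```bash
cat > h.py <<'E'
from rig import get_state, imaging
import cv2,numpy as np
from scipy.spatial.transform import Rotation as R
def cam(n):
    p=imaging.camera_params(n);K=np.array(p["camera_matrix"])
    if n!="wrist": return K,np.array(p["cam_to_world"])
    s=get_state();T=np.eye(4);T[:3,:3]=R.from_quat(s["ee_rot"],scalar_first=True).as_matrix();T[:3,3]=s["position"]
    return K,T@np.array(p["T_tool_cam"])
def back(n,uv,z,c=None):
    K,T=c or cam(n);d=T[:3,:3]@np.linalg.inv(K)@np.array([*uv,1.]);return (T[:3,3]+d*(z-T[2,3])/d[2])[:2]
def rect(im,c,z,x0,x1,y0,y1,s=1000):
    # view from above; up = +x, left = +y ; s px per m
    K,T=c;W=np.linalg.inv(T)
    P=K@W[:3]  # 3x4
    H=P@np.array([[0,-1/s,x1],[-1/s,0,y1],[0,0,z],[0,0,1]])
    # columns (u,v,1): x=x1-v/s ; y=y1-u/s
    return cv2.warpPerspective(im,H,(int((y1-y0)*s),int((x1-x0)*s)),flags=cv2.INTER_LINEAR|cv2.WARP_INVERSE_MAP)
E
python3 - <<'E'
from h import *
for nm,a,b,z in [("tall",(217,146),(161,211),.08),("short",(218,231),(291,213),.05),("sq",(134,188),(233,284),.066),("tqt",(187,171),(214,231),.08),("tqs",(185,295),(367,229),.05),
 ("railA0",(321,182),(198,161),.014),("railA1",(390,178),(198,127),.014),("railB0",(335,211),(240,157),.014),("railB1",(411,204),(235,124),.014),("tipA",(303,178),(190,173),.014),("tipB",(320,219),(254,167),.014)]:
    print(nm,back("scene",a,z).round(3),back("side",b,z).round(3))
out=[]
for n in("scene","side"):
    im=cv2.imread(f"pics/{n}0.png");out.append(rect(im,cam(n),.014,.35,.75,-.4,.2,1000)[:, :])
cv2.imwrite("pics/rect.png",cv2.resize(np.vstack(out),None,fx=.75,fy=.75) )
E
```

```text
tall [ 0.436 -0.132] [ 0.433 -0.136]
short [ 0.654 -0.133] [ 0.654 -0.133]
sq [ 0.546 -0.285] [ 0.546 -0.289]
tqt [ 0.52  -0.189] [ 0.521 -0.192]
tqs [ 0.777 -0.18 ] [ 0.776 -0.186]
railA0 [0.49  0.081] [0.484 0.089]
railA1 [0.488 0.231] [0.482 0.226]
railB0 [0.582 0.088] [0.575 0.093]
railB1 [0.574 0.241] [0.571 0.229]
tipA [0.473 0.046] [0.468 0.048]
tipB [0.602 0.055] [0.603 0.054]
```

View pics/rect.png

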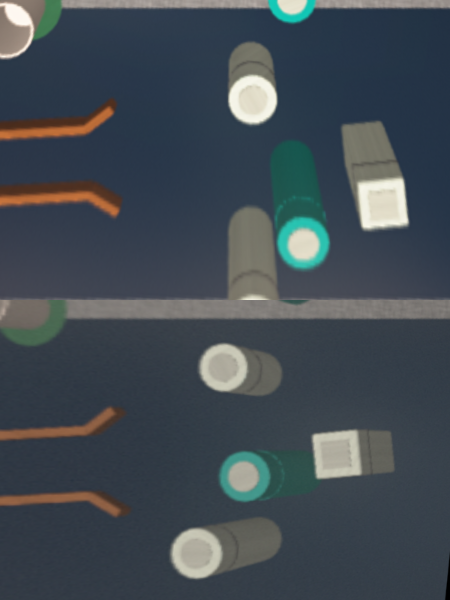

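```bash
python3 - <<'E'
from h import *
for n in("scene","side"):
    im=imaging.get_image(n);c=cam(n);r=rect(im,c,.014,.42,.66,.02,.27,2000).astype(int)
    m=(r[:,:,0]-r[:,:,2]>40)&(r[:,:,0]>1.5*r[:,:,2])
    v,u=np.nonzero(m);x=.66-v/2000;y=.27-u/2000
    for lo,hi in((.44,.525),(.525,.62)):
        L=[]
        for yy in np.arange(.10,.215,.005):
            s=(abs(y-yy)<.0006)&(x>lo)&(x<hi)
            if s.sum()>3: L.append((yy,x[s].min(),x[s].max()))
        L=np.array(L);pl=[np.polyfit(L[:,0],L[:,k],1) for k in(1,2)]
        print(n,lo,[ (p[0].round(4),np.polyval(p,.09).round(4)) for p in pl],len(L))
        print("  tip y",y[(x>lo)&(x<hi)].min(), "end ymax",y[(x>lo)&(x<hi)].max())
    # end stop: y range along x columns between rails
    for xx in(.505,.53,.55):
        s=(abs(x-xx)<.0006)&(y>.18);print("  stop",xx,y[s].min() if s.any() else None,y[s].max() if s.any() else None)
    # tin lids (bright/low sat)
    for nm,z,cx,cy in(("tall",.08,.435,-.134),("short",.05,.654,-.133)):
        q=rect(im,c,z,cx-.05,cx+.05,cy-.05,cy+.05,4000)
        g=cv2.cvtColor(q,cv2.COLOR_RGB2GRAY);b=cv2.threshold(g,0,255,cv2.THRESH_OTSU)[1]
        h=cv2.HoughCircles(cv2.GaussianBlur(g,(7,7),0),cv2.HOUGH_GRADIENT,1.5,200,param1=80,param2=15,minRadius=108,maxRadius=130)
        print("  ",nm,None if h is None else [(round(cx+.05-k[1]/4000,4),round(cy+.05-k[0]/4000,4),k[2]/4000) for k in h[0]])
E
```

```text
scene 0.44 [(np.float64(-0.0591), np.float64(0.4824)), (np.float64(-0.0595), np.float64(0.5053))] 23
  tip y 0.04000000000000001 end ymax 0.24450000000000002
scene 0.525 [(np.float64(-0.0571), np.float64(0.5705)), (np.float64(-0.0624), np.float64(0.5921))] 23
  tip y 0.047000000000000014 end ymax 0.24700000000000003
  stop 0.505 0.22500000000000003 0.24300000000000002
  stop 0.53 0.22700000000000004 0.24450000000000002
  stop 0.55 0.23 0.24600000000000002
   tall None
   short [(np.float32(0.6543), np.float32(-0.1346), np.float32(0.029962499))]
side 0.44 [(np.float64(-0.0562), np.float64(0.483)), (np.float64(-0.0549), np.float64(0.4939))] 23
  tip y 0.03900000000000001 end ymax 0.24300000000000002
side 0.525 [(np.float64(-0.0541), np.float64(0.5704)), (np.float64(-0.0555), np.float64(0.5817))] 23
  tip y 0.04550000000000001 end ymax 0.24600000000000002
  stop 0.505 0.2285 0.24100000000000002
  stop 0.53 0.23 0.24250000000000002
  stop 0.55 0.2305 0.24400000000000002
   tall [(np.float32(0.4297), np.float32(-0.1348), np.float32(0.029662501))]
   short [(np.float32(0.6543), np.float32(-0.1346), np.float32(0.02955))]
```

```bash
python3 -m inch '[{"claw":1,"travel":[-0.2,-0.2,0],"turn":0},{"claw":1,"travel":[-0.4,-0.4,0],"turn":0},{"claw":1,"travel":[-0.6,-0.6,-0.1],"turn":0},{"claw":1,"travel":[-0.71,-0.67,-0.2],"turn":0.018},{"claw":1,"travel":[-0.71,-0.67,-0.2],"turn":0.018}]' 20
python3 - <<'E'
from h import *
c=cam("wrist");im=imaging.get_image("wrist");print(get_state()["position"])
cv2.imwrite("pics/w1.png",rect(im,c,.08,.33,.63,-.3,.1,1500)[:,:,::-1])
E
```

```text
clock: 0.7
position: [0.4267, -0.1347, 0.2074]
ee_rot: [-0.004, 0.688, 0.726, -0.002]
contact_force: [0.1, 0.9, -0.8]
width: 0.0854
gripper_force: 0.0
[ 0.42934154 -0.13450078  0.20857778]
```

View pics/w1.png

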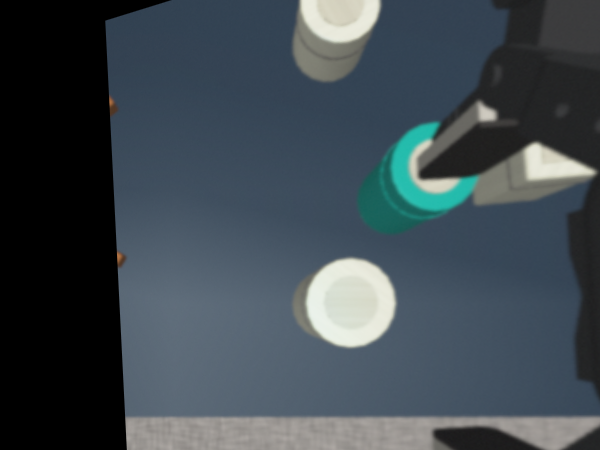

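The wrist view shows the tall tin's lid centred at pixel (351, 302), i.e. (0.429, -0.134), with the turquoise tin clear of the fingers. I'll descend and grip lightly.

```bash
python3 -m inch '[{"claw":1,"travel":[-0.015,0,-0.2],"turn":0},{"claw":1,"travel":[-0.015,0,-0.4],"turn":0},{"claw":1,"travel":[-0.015,0,-0.6],"turn":0},{"claw":1,"travel":[-0.015,0,-0.8],"turn":0},{"claw":1,"travel":[-0.015,0,-0.8],"turn":0}]'
python3 -m inch '[{"claw":0.3,"travel":[0,0,0],"turn":0},{"claw":0.3,"travel":[0,0,0],"turn":0},{"claw":0.3,"travel":[0,0,0],"turn":0},{"claw":0.3,"travel":[0,0,0],"turn":0},{"claw":0.3,"travel":[0,0,0],"turn":0}]' 20
```

```text
clock: 1.25
position: [0.428, -0.1321, 0.0469]
ee_rot: [-0.004, 0.687, 0.727, -0.001]
contact_force: [-0.4, -0.6, 0.3]
width: 0.0855
gripper_force: 0.0
clock: 1.75
position: [0.4319, -0.1347, 0.0523]
ee_rot: [0.002, 0.687, 0.727, 0.001]
contact_force: [0.5, 0.6, 8.1]
width: 0.0596
gripper_force: 22.5
```

```bash
python3 -m inch '[{"claw":0.3,"travel":[0.03,0.08,0],"turn":0},{"claw":0.3,"travel":[0.1,0.18,0],"turn":0},{"claw":0.3,"travel":[0.18,0.28,0],"turn":0},{"claw":0.3,"travel":[0.26,0.38,0],"turn":0},{"claw":0.3,"travel":[0.34,0.48,0],"turn":0}]'
python3 -m inch '[{"claw":0.3,"travel":[0.08,0.1,0],"turn":0},{"claw":0.3,"travel":[0.15,0.18,0],"turn":0},{"claw":0.3,"travel":[0.18,0.23,0],"turn":0},{"claw":0.3,"travel":[0.18,0.24,0],"turn":0},{"claw":0.3,"travel":[0.18,0.24,0],"turn":0}]'
python3 - <<'E'
from h import *
c=cam("wrist");im=imaging.get_image("wrist");print(get_state()["position"],get_state()["contact_force"])
s=imaging.get_image("scene");
cv2.imwrite("pics/w2.png",np.vstack([rect(im,c,.014,.42,.66,-.05,.25,1200),cv2.resize(s[100:300,150:450],(360,240))])[:,:,::-1])
E
```

```text
clock: 2.25
position: [0.4986, -0.0389, 0.0523]
ee_rot: [0.002, 0.686, 0.727, -0.001]
contact_force: [-3.1, -5.6, 9.8]
width: 0.0595
gripper_force: 22.7
clock: 2.75
position: [0.5365, 0.0097, 0.0523]
ee_rot: [0.003, 0.686, 0.727, 0.002]
contact_force: [1.0, -0.1, 5.0]
width: 0.0595
gripper_force: 22.3
[0.53650947 0.00969125 0.05231348] [ 1.36712047 -0.46529264  5.31304047]
```

View pics/w2.png

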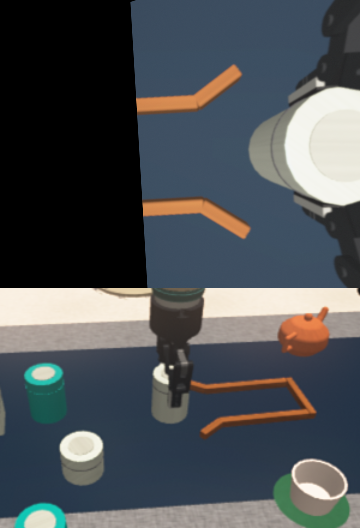

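The wrist view confirms the lane: the straight part starts at pixels (198, 106) and (203, 200), so mid-lane is at x≈0.532. The tin is centred on the lane axis, so I'll slide it in.

```bash
python3 -m inch '[{"claw":0.3,"travel":[-0.006,0.1,0],"turn":0},{"claw":0.3,"travel":[-0.012,0.2,0],"turn":0},{"claw":0.3,"travel":[-0.018,0.3,0],"turn":0},{"claw":0.3,"travel":[-0.024,0.4,0],"turn":0},{"claw":0.3,"travel":[-0.028,0.5,0],"turn":0}]'
python3 -m inch '[{"claw":0.3,"travel":[-0.006,0.1,0],"turn":0},{"claw":0.3,"travel":[-0.012,0.2,0],"turn":0},{"claw":0.3,"travel":[-0.018,0.3,0],"turn":0},{"claw":0.3,"travel":[-0.02,0.35,0],"turn":0},{"claw":0.3,"travel":[-0.02,0.35,0],"turn":0}]'
```

```text
clock: 3.35
position: [0.5301, 0.1093, 0.0524]
ee_rot: [0.003, 0.687, 0.727, 0.001]
contact_force: [0.6, -4.0, 0.2]
width: 0.0595
gripper_force: 22.3
clock: 3.85
position: [0.5258, 0.1811, 0.0521]
ee_rot: [0.001, 0.686, 0.727, 0.002]
contact_force: [0.7, -0.3, 5.1]
width: 0.0595
gripper_force: 22.7
```

```bash
python3 -m inch '[{"claw":0.3,"travel":[-0.001,0.02,0],"turn":0},{"claw":0.3,"travel":[-0.002,0.04,0],"turn":0},{"claw":0.3,"travel":[-0.003,0.06,0],"turn":0},{"claw":0.3,"travel":[-0.003,0.07,0],"turn":0},{"claw":0.3,"travel":[-0.003,0.07,0],"turn":0}]'
python3 -m inch '[{"claw":0.3,"travel":[-0.001,0.01,0],"turn":0},{"claw":0.3,"travel":[-0.002,0.02,0],"turn":0},{"claw":0.3,"travel":[-0.002,0.02,0],"turn":0}]'
```

```text
clock: 4.35
position: [0.5255, 0.1931, 0.0523]
ee_rot: [0.002, 0.687, 0.727, 0.001]
contact_force: [0.4, -4.5, 6.5]
width: 0.0593
gripper_force: 23.0
clock: 4.65
position: [0.5253, 0.197, 0.0523]
ee_rot: [0.002, 0.687, 0.727, 0.001]
contact_force: [0.7, -3.9, 7.5]
width: 0.0592
gripper_force: 23.0
```

```bash
python3 -m inch '[{"claw":0.3,"travel":[-0.001,0.01,0],"turn":0},{"claw":0.3,"travel":[-0.001,0.01,0],"turn":0}]'
python3 -m inch '[{"claw":0.3,"travel":[-0.001,0.01,0],"turn":0},{"claw":0.3,"travel":[-0.001,0.01,0],"turn":0}]'
python3 - <<'E'
from h import *
c=cam("wrist");im=imaging.get_image("wrist");print(get_state()["position"],get_state()["contact_force"])
s=imaging.get_image("scene");d=imaging.get_image("side")
cv2.imwrite("pics/w3.png",np.hstack([cv2.resize(s[120:240,290:440],(600,480)),cv2.resize(d[90:190,170:270],None,fx=2,fy=4.8)])[:,:,::-1])
cv2.imwrite("pics/w3w.png",im[:,:,::-1])
E
```

```text
clock: 4.85
position: [0.5251, 0.199, 0.0523]
ee_rot: [0.002, 0.687, 0.727, 0.001]
contact_force: [1.2, -3.8, 7.4]
width: 0.0595
gripper_force: 23.0
clock: 5.05
position: [0.525, 0.201, 0.0523]
ee_rot: [0.002, 0.687, 0.727, 0.001]
contact_force: [1.0, -4.6, 6.9]
width: 0.0593
gripper_force: 23.0
[0.52497105 0.20104782 0.05233208] [ 1.19578544 -3.47371802  5.89732187]
```

View pics/w3.png

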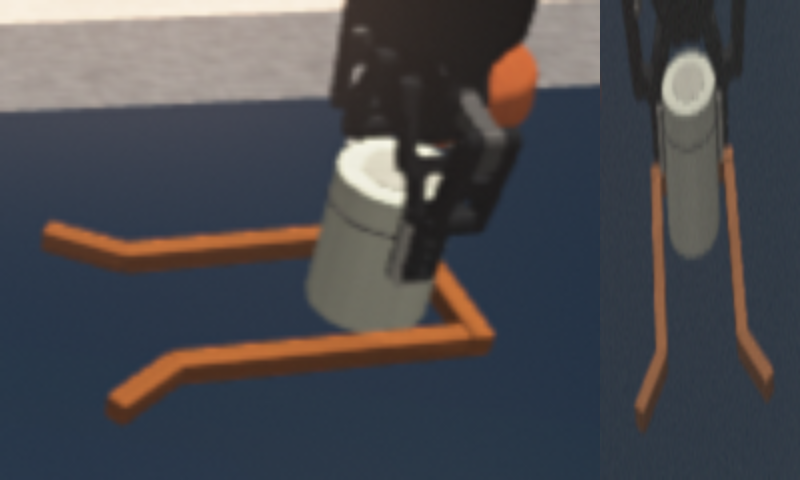

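```bash
for i in 1; do python3 -m inch '[{"claw":0.3,"travel":[0,0.01,0],"turn":0},{"claw":0.3,"travel":[-0.001,0.02,0],"turn":0},{"claw":0.3,"travel":[-0.001,0.02,0],"turn":0}]'; done
python3 -m inch '[{"claw":0.3,"travel":[0,0.01,0],"turn":0},{"claw":0.3,"travel":[0,0.01,0],"turn":0}]'
```

```text
clock: 5.5
position: [0.5248, 0.2035, 0.0525]
ee_rot: [0.003, 0.686, 0.727, 0.0]
contact_force: [1.8, -8.5, 9.3]
width: 0.0595
gripper_force: 23.2
clock: 5.7
position: [0.5248, 0.2045, 0.0527]
ee_rot: [0.004, 0.686, 0.728, -0.001]
contact_force: [1.5, -11.8, 10.2]
width: 0.0594
gripper_force: 23.3
```

```bash
python3 -m inch '[{"claw":1,"travel":[0,0,0],"turn":0},{"claw":1,"travel":[0,0,0],"turn":0},{"claw":1,"travel":[0,0,0],"turn":0},{"claw":1,"travel":[0,0,0],"turn":0}]'
python3 -m inch '[{"claw":1,"travel":[0,0,0.15],"turn":0},{"claw":1,"travel":[0,0,0.4],"turn":0},{"claw":1,"travel":[0,0,0.65],"turn":0},{"claw":1,"travel":[0.05,-0.2,0.8],"turn":0},{"claw":1,"travel":[0.1,-0.4,0.8],"turn":0}]'
python3 -m inch '[{"claw":1,"travel":[0.1,-0.22,0],"turn":0},{"claw":1,"travel":[0.2,-0.44,0],"turn":0},{"claw":1,"travel":[0.3,-0.66,0],"turn":0},{"claw":1,"travel":[0.4,-0.88,0],"turn":0},{"claw":1,"travel":[0.45,-1,0],"turn":0}]'
python3 -m inch '[{"claw":1,"travel":[0.1,-0.2,0],"turn":0},{"claw":1,"travel":[0.1,-0.295,0],"turn":0},{"claw":1,"travel":[0.1,-0.295,0],"turn":0},{"claw":1,"travel":[0.1,-0.295,0],"turn":0}]'
python3 - <<'E'
from h import *
c=cam("wrist");im=imaging.get_image("wrist");print(get_state()["position"])
s=imaging.get_image("scene");d=imaging.get_image("side")
a=rect(im,c,.05,.55,.75,-.24,-.04,1500)
b=rect(s,cam("scene"),.08,.44,.62,0,.28,1500);e=rect(d,cam("side"),.08,.44,.62,0,.28,1500)
o=np.zeros((540,720,3),np.uint8);o[:300,:300]=a;o[:270,300:]=b;o[270:540,300:]=e
cv2.imwrite("pics/w4.png",o[:,:,::-1])
E
```

```text
clock: 6.1
position: [0.5225, 0.2082, 0.0501]
ee_rot: [-0.0, 0.687, 0.727, -0.0]
contact_force: [0.2, -0.1, -0.1]
width: 0.0852
gripper_force: 0.0
clock: 6.6
position: [0.5457, 0.1289, 0.2157]
ee_rot: [0.003, 0.686, 0.728, 0.004]
contact_force: [1.1, -0.3, 0.7]
width: 0.0853
gripper_force: 0.0
clock: 7.1
position: [0.6342, -0.0755, 0.2097]
ee_rot: [0.001, 0.688, 0.726, -0.0]
contact_force: [-0.7, -0.4, 0.1]
width: 0.085
gripper_force: 0.0
clock: 7.5
position: [0.6522, -0.1305, 0.2098]
ee_rot: [-0.001, 0.687, 0.727, 0.0]
contact_force: [-0.2, 0.4, -0.2]
width: 0.0851
gripper_force: 0.0
[ 0.65221184 -0.12980971  0.21003089]Traceback (most recent call last):
  File "<stdin>", line 6, in <module>
ValueError: could not broadcast input array from shape (299,300,3) into shape (300,300,3)
```

```bash
python3 - <<'E'
from h import *
c=cam("wrist");im=imaging.get_image("wrist");print(get_state()["position"])
s=imaging.get_image("scene");d=imaging.get_image("side")
a=rect(im,c,.05,.55,.75,-.24,-.04,1500)
b=rect(s,cam("scene"),.08,.44,.62,0,.28,1500);e=rect(d,cam("side"),.08,.44,.62,0,.28,1500)
o=np.zeros((540,720,3),np.uint8)
for q,v,u in((a,0,0),(b,0,300),(e,270,300)): q=q[:540-v,:720-u]; o[v:v+q.shape[0],u:u+q.shape[1]]=q
cv2.imwrite("pics/w4.png",o[:,:,::-1])
E
```

```text
[ 0.65250971 -0.12947017  0.21057733]
```

View pics/w4.png

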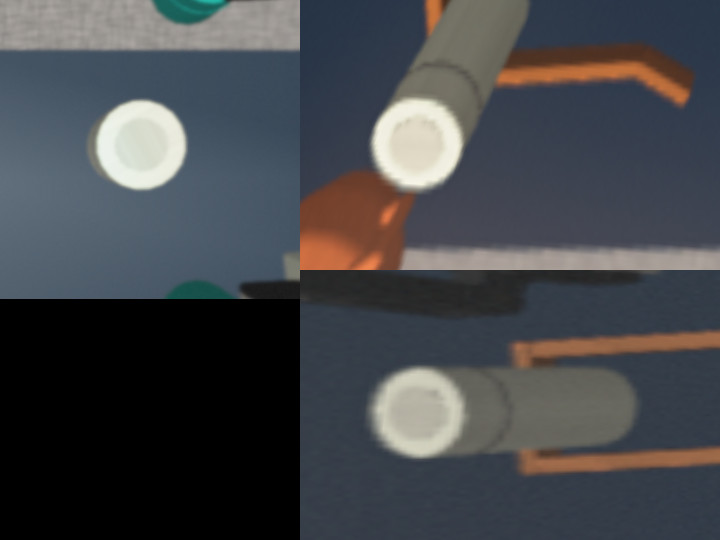

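Tall lid reads (0.525, 0.202) in both views, upright and against the stop. Short lid at pixel (141, 145) is at (0.653, -0.134). I'll descend and grip it.

```bash
python3 -m inch '[{"claw":1,"travel":[0.005,-0.02,-0.2],"turn":0},{"claw":1,"travel":[0.005,-0.02,-0.4],"turn":0},{"claw":1,"travel":[0.005,-0.02,-0.6],"turn":0},{"claw":1,"travel":[0.005,-0.02,-0.8],"turn":0},{"claw":1,"travel":[0.005,-0.02,-0.84],"turn":0}]'
python3 -m inch '[{"claw":0.3,"travel":[0,0,0],"turn":0},{"claw":0.3,"travel":[0,0,0],"turn":0},{"claw":0.3,"travel":[0,0,0],"turn":0},{"claw":0.3,"travel":[0,0,0],"turn":0},{"claw":0.3,"travel":[0,0,0],"turn":0}]' 20
```

```text
clock: 8.3
position: [0.6502, -0.1333, 0.0376]
ee_rot: [-0.004, 0.687, 0.727, -0.002]
contact_force: [-0.8, 0.4, -0.9]
width: 0.0853
gripper_force: 0.0
clock: 8.8
position: [0.6551, -0.1353, 0.0444]
ee_rot: [0.002, 0.687, 0.727, 0.001]
contact_force: [0.0, -0.4, 5.1]
width: 0.0592
gripper_force: 22.6
```

```bash
python3 -m inch '[{"claw":0.3,"travel":[-0.05,0.06,0],"turn":0},{"claw":0.3,"travel":[-0.13,0.16,0],"turn":0},{"claw":0.3,"travel":[-0.21,0.26,0],"turn":0},{"claw":0.3,"travel":[-0.29,0.36,0],"turn":0},{"claw":0.3,"travel":[-0.37,0.46,0],"turn":0}]'
python3 -m inch '[{"claw":0.3,"travel":[-0.08,0.1,0],"turn":0},{"claw":0.3,"travel":[-0.15,0.18,0],"turn":0},{"claw":0.3,"travel":[-0.22,0.26,0],"turn":0},{"claw":0.3,"travel":[-0.22,0.26,0],"turn":0},{"claw":0.3,"travel":[-0.22,0.26,0],"turn":0}]'
```

```text
clock: 9.3
position: [0.5823, -0.0438, 0.0445]
ee_rot: [0.004, 0.687, 0.727, 0.002]
contact_force: [2.5, -2.4, 5.5]
width: 0.0594
gripper_force: 22.6
clock: 9.8
position: [0.5358, 0.0108, 0.0444]
ee_rot: [-0.0, 0.687, 0.727, 0.001]
contact_force: [-2.0, 5.9, 12.1]
width: 0.0595
gripper_force: 23.2
```

```bash
python3 -m inch '[{"claw":0.3,"travel":[-0.006,0.1,0],"turn":0},{"claw":0.3,"travel":[-0.012,0.2,0],"turn":0},{"claw":0.3,"travel":[-0.018,0.3,0],"turn":0},{"claw":0.3,"travel":[-0.024,0.4,0],"turn":0},{"claw":0.3,"travel":[-0.03,0.5,0],"turn":0}]'
python3 -m inch '[{"claw":0.3,"travel":[-0.002,0.04,0],"turn":0},{"claw":0.3,"travel":[-0.004,0.08,0],"turn":0},{"claw":0.3,"travel":[-0.006,0.1,0],"turn":0},{"claw":0.3,"travel":[-0.006,0.11,0],"turn":0},{"claw":0.3,"travel":[-0.006,0.11,0],"turn":0}]'
```

```text
clock: 10.3
position: [0.5323, 0.1083, 0.0445]
ee_rot: [0.003, 0.686, 0.727, 0.001]
contact_force: [1.6, -4.6, 8.9]
width: 0.0593
gripper_force: 22.8
clock: 10.8
position: [0.5309, 0.1301, 0.0444]
ee_rot: [0.003, 0.686, 0.727, 0.001]
contact_force: [1.0, -3.2, 7.9]
width: 0.0589
gripper_force: 22.8
```

```bash
python3 -m inch '[{"claw":0.3,"travel":[-0.001,0.01,0],"turn":0},{"claw":0.3,"travel":[-0.002,0.02,0],"turn":0},{"claw":0.3,"travel":[-0.003,0.03,0],"turn":0},{"claw":0.3,"travel":[-0.004,0.04,0],"turn":0},{"claw":0.3,"travel":[-0.004,0.04,0],"turn":0}]'
python3 -m inch '[{"claw":0.3,"travel":[-0.001,0.01,0],"turn":0},{"claw":0.3,"travel":[-0.001,0.01,0],"turn":0}]'
python3 -m inch '[{"claw":0.3,"travel":[-0.001,0.01,0],"turn":0},{"claw":0.3,"travel":[-0.001,0.01,0],"turn":0}]'
```

```text
clock: 11.3
position: [0.5303, 0.1378, 0.0445]
ee_rot: [0.003, 0.686, 0.727, 0.001]
contact_force: [1.5, -3.8, 8.4]
width: 0.0593
gripper_force: 22.8
clock: 11.5
position: [0.5301, 0.1397, 0.0444]
ee_rot: [0.003, 0.686, 0.727, 0.001]
contact_force: [1.6, -4.5, 8.7]
width: 0.059
gripper_force: 22.8
clock: 11.7
position: [0.5299, 0.1417, 0.0445]
ee_rot: [0.003, 0.686, 0.727, 0.001]
contact_force: [1.6, -5.2, 6.8]
width: 0.0591
gripper_force: 22.8
```

```bash
python3 -m inch '[{"claw":0.3,"travel":[0,0.01,0],"turn":0},{"claw":0.3,"travel":[0,0.01,0],"turn":0}]'
python3 -m inch '[{"claw":0.3,"travel":[0,0.01,0],"turn":0},{"claw":0.3,"travel":[0,0.01,0],"turn":0}]'
```

```text
clock: 11.9
position: [0.5299, 0.142, 0.0445]
ee_rot: [0.004, 0.686, 0.728, -0.0]
contact_force: [1.1, -10.9, 8.9]
width: 0.0589
gripper_force: 22.8
clock: 12.1
position: [0.53, 0.1422, 0.0444]
ee_rot: [0.005, 0.685, 0.728, -0.001]
contact_force: [1.6, -16.6, 9.3]
width: 0.0597
gripper_force: 22.8
```

```bash
python3 -m inch '[{"claw":1,"travel":[0,-0.01,0],"turn":0},{"claw":1,"travel":[0,-0.015,0],"turn":0},{"claw":1,"travel":[0,-0.015,0],"turn":0},{"claw":1,"travel":[0,-0.015,0],"turn":0}]'
python3 -m inch '[{"claw":1,"travel":[0,0,0.15],"turn":0},{"claw":1,"travel":[0,0,0.4],"turn":0},{"claw":1,"travel":[0,0,0.65],"turn":0},{"claw":1,"travel":[0,-0.2,0.8],"turn":0},{"claw":1,"travel":[0,-0.4,0.8],"turn":0}]'
python3 -m inch '[{"claw":1,"travel":[0,-0.2,0],"turn":0},{"claw":1,"travel":[0,-0.4,0],"turn":0},{"claw":1,"travel":[0,-0.4,0],"turn":0},{"claw":1,"travel":[0,-0.4,0],"turn":0}]'
python3 - <<'E'
from h import *
s=imaging.get_image("scene");d=imaging.get_image("side")
f=lambda z:[rect(s,cam("scene"),z,.44,.62,0,.26,1500),rect(d,cam("side"),z,.44,.62,0,.26,1500)]
o=np.vstack([np.hstack(f(.08)),np.hstack(f(.05))])
cv2.imwrite("pics/w5.png",o[:,:,::-1]);print(o.shape)
cv2.imwrite("pics/side5.png",d[:,:,::-1])
E
```

```text
clock: 12.5
position: [0.5272, 0.1443, 0.0422]
ee_rot: [-0.0, 0.687, 0.727, -0.0]
contact_force: [-0.8, 0.4, -0.4]
width: 0.0852
gripper_force: 0.0
clock: 13.0
position: [0.5305, 0.0645, 0.2076]
ee_rot: [0.004, 0.685, 0.728, 0.004]
contact_force: [1.0, -1.0, -0.3]
width: 0.0854
gripper_force: 0.0
clock: 13.4
position: [0.5272, -0.0162, 0.2021]
ee_rot: [-0.001, 0.688, 0.726, 0.0]
contact_force: [-0.2, 0.0, 0.8]
width: 0.085
gripper_force: 0.0
(540, 780, 3)
```

View pics/w5.png

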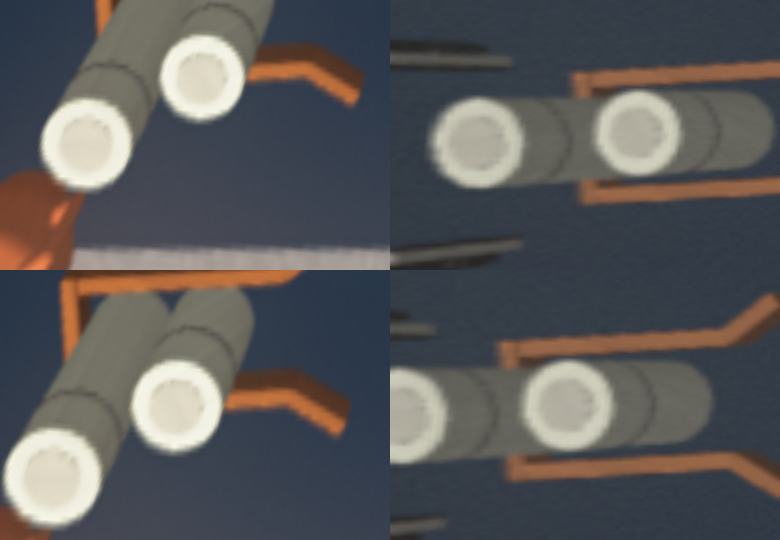

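View pics/side5.png

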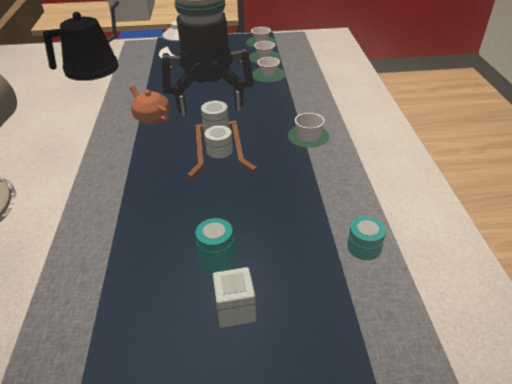

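Both tins stand upright between the rails. The tall one is at (0.524, 0.202) and the short one at (0.530, 0.142), so their centres are 60 mm apart. The square tin (234, 285) and turquoise tins haven't moved. I'll hand in.

```bash
python3 -c "
from rig import ticket;print(ticket.sign_off())"
```

```text
the job is handed in; nothing more can be done
None
```

The job is handed in with the tall tin home against the end stop and the short tin right up behind it, both slid in upright in a light grip, and the square and turquoise tins were not moved.

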